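# Load a bronze figure and stack the upper tier over it

## Task

Stand the bronze seated figure upright in the middle of the green pad on the base tier, beside the bell that is already there. Then lift the loose tier by its yellow handle off the wooden block it leans on, bring it level and lower it gently over both castings until all four of its posts are fully home in the base tier's corner sockets. Leave the bell and the other things on the bench where they are.

Things in the scene. Friction and masses are not known exactly. Their poses are not given: they have to be found in the camera images.
- figure: bronze seated figure, 76 mm tall, about 0.3 kg, on a round foot of 48 mm diameter; origin under its centre, z up. Crossed legs up to 26 mm; from 28 to 53 mm height its torso is a plain round 30 mm thick, to be gripped from above at any yaw about 45 mm up; shoulders 33 mm wide at 55 mm, head above
- base: base tier, screwed down: plywood board 200 (x) by 160 (y) by 16 mm, a red socket cup on each corner. Origin under its centre, z up. Cups: 28 mm square, from z = 16 to 38 mm, centres at x = +-80, y = +-60 mm; square holes 18 mm wide, 22 mm deep to the board top, 4 mm lead-in chamfer. Green pad on its -x half, the bell on its +x half
- pad (a point): centre of the green pad (66 mm in base x by 80 mm in base y) on the base tier's board, at the board's top, at base x = -36 mm, y = 0
- tier: loose upper tier, ~0.6 kg: plywood deck 176 (x) by 136 (y) mm at z = 90 to 100 mm on four 14 mm posts at x = +-80, y = +-60 mm, ends tapering to 10 mm. Origin: centre of the plane of the post feet, z up along the posts. A half turn makes no odds. Starts with its +x feet on the block, leaning 27 degrees: z leans to its -x end, roughly to the robot. Fully home its origin is 16 mm above base's
- tier_grip (a point): middle of the tier's yellow handle bar, at (0, 0, 145 mm) in the tier's frame, same axes. The bar runs along the tier's y: 94 mm long, 12 mm thick (x), 22 mm high (z), on two 12 mm round uprights at y = +-41 mm, 34 mm clear above the deck; grip it across its 12 mm, coming along the tier's own -z
- prop: fixed dark wooden block, 60 (x) by 190 (y) by 73 mm high, under the +x feet of the tier at the start; origin under its centre
- bell: the dark bell-shaped bronze casting already standing on the base tier (47 mm wide, 60 mm tall; origin under its centre). Stays where it stands
- hammer: loose hammer, 240 mm, wooden handle, lying behind the work. Bystander
- punch: loose dark steel punch, 120 mm rod 12 mm thick, lying in front of the work. Bystander
- tin: orange jar with black cap, 64 mm wide, 75 mm tall. Bystander
- mug: blue mug, 76 mm wide, 85 mm tall. Bystander
- finial: loose silvery turned finial, 64 mm wide, 90 mm tall. Bystander
Things that resemble listed ones, but are neither listed nor needed, are in the scene too. What is shaped like the figure but blue is not meant.

How it is judged:
By the outcome, as a careful person would: the job done as asked, in the order asked, and still so for the second after the job is handed in, with the robot touching nothing.
It also fails if it takes over 67 s, if anything falls off the work surface, if the arm or the gripper's body presses on something with over 40 N, if the wrist force passes 120 N, or if a joint passes its speed limit or range.

## Robot

A 6-joint arm with a two-finger parallel gripper is mounted at the origin on the work surface. World frame = base frame: x ahead of the robot, y to its left, z up, the work surface at z = 0. Lengths are in m, angles in rad, forces in N, time in s.
With the tool pointing down it reaches from about 0.3 to 0.775 m from the base axis. Payload 14.6 kg.
Tool frame: the origin (TCP) lies at the very end of the fingers, on their centre line; the grasp point (between the pads) lies 19 mm behind it; z points along the fingers, y is the line along which they close (so a half turn about z gives the same grasp; the last joint's range is limited). The gripper opens to 94 mm and grips with 3 to 60 N. Pads are 16 mm wide; open, the fingers measure 119 mm over their backs; the gripper's body (75 mm by 177 mm) begins 78 mm behind the grasp point.
Start: joints at [-1.183, 0.3, 1.521, -0, 1.321, -0.067], TCP at [0.242, -0.494, 0.205] pointing down, gripper open.
Joint ranges: [-3.03, 3.03], [-0.79, 2.21], [0.23, 2.52], [-1.04, 4.18], [0, 3.07], [-2.55, 2.55]. Speed limits (rad/s): [2.22, 2.22, 2.57, 3.14, 3.14, 3.14].

## Interface

Orientations are given as [roll, pitch, yaw] about the fixed x, y, z axes, in that order (R = Rz(yaw) Ry(pitch) Rx(roll)).
In Python, from station import ctrl, camera, get_calibration, ticket gives the robot as it stands.
- The arm moves only by the shell command python3 -m jog 'ROWS'. ROWS is JSON, a list that holds one entry, the list of rows, each a list of 7 numbers: the finger opening in mm, from 0 to 94, then the shift along the tool's x, y, z in units of 30 mm (1.0 is 30 mm), then the turn, a rotation vector about the tool's x, y, z in units of 5 degrees (1.0 is 5 degrees). In form: [[[hand, tx, ty, tz, wx, wy, wz], ...]]. A call has 1 to 10 rows; each row shifts and turns the commanded pose from where the row before left it, along the tool's axes as they then stand; what a row does not reach is not made up. A row lasts 1/12 s, in which the tool goes at most 41.7 mm and 7.16 degrees, less where a joint would pass 70% of its speed; a pose out of reach is approached as far as the arm can. A call is refused whole if a number of a shift passes 1 or a number of a turn 1, either way. A call with a gripper value outside its range is refused whole. The fingers move at their own pace and stop on an object; the grip force is fixed at half the most. Time passes only in rows, so rows that do not move let the fingers close. It gives the time, the measured TCP pose, the force, the opening and the grip force at its end, in the units of the state.
- ctrl.get_obs(): the state, without advancing time (a new reading comes with each control period).
- camera(name): name is "scene" or "top"; returns (picture, depth): 400x640x3 uint8, red, green, blue; 400x640 float32, m along the optical axis (not along the pixel's ray), 0 where there is no reading.
- get_calibration(name): a dict with "intrinsics" (3x3 intrinsics, pixels), "dist" ([k1, k2, p1, p2, k3] as OpenCV has them; the pictures are not rectified), "T" (4x4, takes a point from camera to world coordinates). Camera axes: x right, y down, z forward; pixel columns grow to the right and rows downward; lengths in m; the calibration is good to about 2 mm. A picture is of the moment at which its call begins. get_calibration takes no time and is no camera call.
- ticket.hand_in(): hands the job in; it is judged then, once.
The state is a dict: "time": time; "q": joint angles; "joint_vel": joint speeds; "joint_torque": joint torques, N m; "position": TCP position; "orientation": TCP orientation; "wrist_force": force on the tool from outside, world axes, zero at the start; "torque": the same for the moment, N m; "opening": finger opening in m; "grip_force": force on a finger pad.
Only numpy, scipy, OpenCV 4.12 (cv2) and the standard library are available. Lean on these libraries where they do the work, as an engineer would, in place of code of your own. Each camera call takes 0.05 s, during which the arm holds its last target. There are 200 camera calls.

## Working session

There is one attempt and no reset: what is moved stays moved. The work goes in short steps, Python scripts to look and compute and a shell command to move; the robot and the scene stay as the last step left them, time stands still between calls to the robot, and variables do not carry over. Pictures are saved under pics/ and viewed, at most 10 in all, crops included, and the job is handed in when it is done.

```bash
ls; mkdir -p pics
python3 - <<'E'
from station import ctrl,camera,get_calibration
import numpy as np,cv2
print(ctrl.get_obs())
for n in("scene","top"):
    p,d=camera(n); c=get_calibration(n); print(n,c)
    cv2.imwrite(f"pics/{n}0.png",p[:,:,::-1]); np.savez(f"{n}0.npz",p=p,d=d)
E
```

```text
pics
{'time': 0.0, 'q': array([-1.18258548e+00,  3.00488344e-01,  1.52156282e+00,  9.81946567e-06,
        1.32071411e+00, -6.66100279e-02]), 'joint_vel': array([-0.00022635,  0.00119451, -0.00045107, -0.00214976,  0.00159427,
        0.0002502 ]), 'joint_torque': array([ 2.17616471e-03, -5.31791389e+01, -3.52732801e+01,  7.08642486e-02,
        2.43728334e-02, -1.34745628e-04]), 'position': array([ 0.24151209, -0.49384879,  0.2048846 ]), 'orientation': array([-3.14042327e+00, -8.75405549e-05,  4.54818386e-01]), 'wrist_force': array([0.06556494, 0.29297067, 0.40424865]), 'torque': array([ 0.02531786, -0.03255368, -0.00120403]), 'grip_force': 0.0, 'opening': 0.09406824203378213}
scene {'intrinsics': array([[510.88072347,   0.        , 324.92163638],
       [  0.        , 510.88072347, 193.27552728],
       [  0.        ,   0.        ,   1.        ]]), 'dist': array([-0.01734157,  0.        ,  0.        ,  0.        ,  0.        ]), 'T': array([[ 0.22662859,  0.7392925 , -0.63410258,  1.48978567],
       [ 0.97394871, -0.177337  ,  0.14133472, -0.1924152 ],
       [-0.00796216, -0.64961387, -0.76022261,  1.19227196],
       [ 0.        ,  0.        ,  0.        ,  1.        ]])}
top {'intrinsics': array([[421.79605577,   0.        , 320.79272868],
       [  0.        , 421.79605577, 201.7366762 ],
       [  0.        ,   0.        ,   1.        ]]), 'dist': array([-0.04921607,  0.        ,  0.        ,  0.        ,  0.        ]), 'T': array([[-0.0071209 , -0.99153788,  0.12962224,  0.43491044],
       [-0.9998886 ,  0.00535973, -0.01393072,  0.01105965],
       [ 0.0131181 , -0.12970699, -0.99146559,  1.2388225 ],
       [ 0.        ,  0.        ,  0.        ,  1.        ]])}
```

View pics/scene0.png

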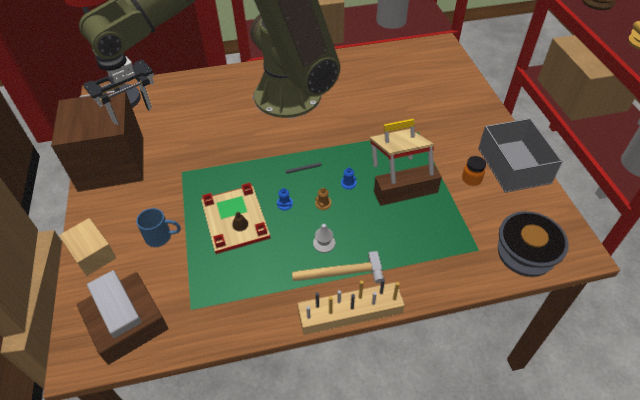

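View pics/top0.png

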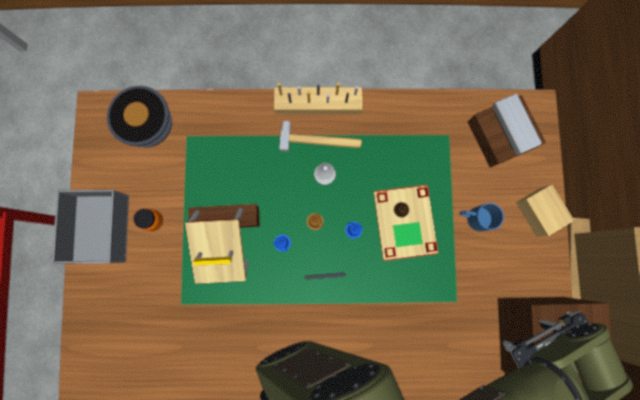

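The scene view shows the base tier at (235,217), the figure at (323,198) between two blue lookalikes, and the tier's handle at (400,127). In the top view the base is at (405,222), the figure at (315,221) and the handle at (212,261). Next I'll measure these by colour mask.

```bash
cat > h.py <<'E'
import numpy as np,cv2
from station import get_calibration
def rays(n,uv):
    c=get_calibration(n); q=cv2.undistortPoints(np.float64(uv).reshape(-1,1,2),c["intrinsics"],c["dist"])[:,0]
    return c["T"][:3,3], np.c_[q,np.ones(len(q))]@c["T"][:3,:3].T
def onz(n,uv,z):
    o,r=rays(n,uv); return o+r*((z-o[2])/r[:,2])[:,None]
def cloud(n,m,d):
    v,u=np.nonzero(m&(d>0)); o,r=rays(n,np.c_[u,v]); return o+r*d[v,u][:,None]
def tri(uva,uvb):
    (o,r),(p,s)=rays("scene",[uva]),rays("top",[uvb]); r,s=r[0],s[0]
    t=np.linalg.lstsq(np.c_[r,-s],p-o,rcond=None)[0]; a,b=o+r*t[0],p+s*t[1]
    return (a+b)/2,np.linalg.norm(a-b)
def hsv(p): return cv2.cvtColor(p,cv2.COLOR_RGB2HSV)
def mask(p,lo,hi,box):
    m=cv2.inRange(hsv(p),np.array(lo),np.array(hi))>0; k=np.zeros_like(m); x0,y0,x1,y1=box; k[y0:y1,x0:x1]=1; return m&k
def blobs(m,amin=6):
    n,l,s,c=cv2.connectedComponentsWithStats(m.astype(np.uint8)); return [(c[i].round(2),s[i][:5]) for i in range(1,n) if s[i][4]>=amin]
E
python3 - <<'E'
from h import *
np.set_printoptions(precision=4,suppress=True)
B={"scene":dict(base=(195,175,275,255),fig=(310,180,335,212),han=(375,110,425,140),deck=(360,120,440,165)),"top":dict(base=(368,180,445,265),fig=(302,208,328,234),han=(185,250,250,270),deck=(180,205,260,290))}
for n in B:
    f=np.load(n+"0.npz");p,d=f["p"],f["d"];b=B[n]
    pad=mask(p,(50,150,130),(70,255,255),b["base"]); c=blobs(pad,30); print(n,"pad",c,[onz(n,[x[0]],.016)[0] for x in c])
    for lo,hi in(((0,150,60),(6,255,255)),((174,150,60),(180,255,255))):
        for x in blobs(mask(p,lo,hi,b["base"])): print(" red",x,onz(n,[x[0]],.038)[0])
    y=mask(p,(22,200,120),(30,255,255),b["han"]); P=cloud(n,y,d); print(" han",blobs(y),P.mean(0),P.min(0),P.max(0))
    # deck
    w=mask(p,(10,40,140),(25,160,255),b["deck"]); P=cloud(n,w,d); P=P[P[:,2]>.1]
    for _ in range(4):
        c=P.mean(0);nn=np.linalg.svd(P-c)[2][2]; P=P[abs((P-c)@nn)<.006]
    uv=np.argwhere(w)[:,::-1]; print(" deck",len(P),c,nn*np.sign(nn[2]),np.degrees(np.arccos(abs(nn[2]))),P.min(0),P.max(0))
    g=mask(p,(5,90,40),(22,255,255),b["fig"]); print(" fig",blobs(g)); P=cloud(n,g,d); print(P[:,2].max(),P.mean(0),P[P[:,2]>.04].mean(0))
    k=hsv(p)[...,2]<70; m=np.zeros_like(k);x0,y0,x1,y1=b["base"];m[y0:y1,x0:x1]=1; k&=m; print(" bell",blobs(k,30)); P=cloud(n,k,d);P=P[P[:,2]>.02];print(P.mean(0),P.min(0),P.max(0))
E
```

```text
scene pad [(array([231.11, 206.72]), array([217, 197,  29,  21, 384], dtype=int32))] [array([ 0.4948, -0.2565,  0.016 ])]
 red (array([246.8 , 188.15]), array([242, 183,  11,  12,  80], dtype=int32)) [ 0.4525 -0.2014  0.038 ]
 red (array([207.64, 198.86]), array([203, 193,  10,  13,  81], dtype=int32)) [ 0.4673 -0.3197  0.038 ]
 red (array([260.71, 228.03]), array([255, 222,  12,  13,  86], dtype=int32)) [ 0.6101 -0.1826  0.038 ]
 red (array([218.88, 239.7 ]), array([214, 234,  11,  13,  83], dtype=int32)) [ 0.6231 -0.3013  0.038 ]
 red (array([241.53, 244.21]), array([215, 235,  55,  18, 131], dtype=int32)) [ 0.6527 -0.2421  0.038 ]
 han [(array([398.58, 124.73]), array([384, 119,  30,  12, 211], dtype=int32))] [0.4276 0.2711 0.1703] [ 0.2323  0.2249 -0.0017] [0.4396 0.4075 0.1822]
 deck 719 [0.47   0.272  0.1384] [-0.4485 -0.021   0.8935] 26.678641103744045 [0.3927 0.2037 0.1001] [0.5306 0.3429 0.17  ]
 fig [(array([322.76, 199.54]), array([316, 188,  15,  22, 239], dtype=int32))]
0.07687943744567538 [0.5458 0.0111 0.034 ] [0.5431 0.0115 0.0574]
 bell [(array([239.59, 222.4 ]), arr
[... 844 characters left out ...]
  -0.3081  0.038 ]
 red (array([393.75, 251.5 ]), array([393, 248,   2,   8,   8], dtype=int32)) [ 0.4482 -0.212   0.038 ]
 han [(array([211.66, 260.77]), array([194, 257,  36,   8, 192], dtype=int32))] [0.4266 0.2697 0.1764] [0.4187 0.2253 0.1666] [0.4358 0.3147 0.1835]
 deck 2359 [0.4676 0.2705 0.1375] [-0.4495 -0.0249  0.8929] 26.75503844222963 [0.3858 0.2012 0.1   ] [0.5322 0.3416 0.1712]
 fig [(array([314.59, 221.18]), array([308, 214,  14,  15, 180], dtype=int32))]
0.07925050515601817 [0.5354 0.0123 0.0441] [0.5381 0.0136 0.0622]
 bell [(array([400.91, 209.3 ]), array([395, 204,  13,  12, 121], dtype=int32))]
[ 0.5672 -0.2334  0.051 ] [ 0.5523 -0.2504  0.0252] [ 0.5836 -0.2191  0.0785]
```

```bash
python3 - <<'E'
import cv2,numpy as np
a=cv2.imread("pics/scene0.png");b=cv2.imread("pics/top0.png")
f=lambda i,x,y:cv2.resize(i[y:y+100,x:x+100],(390,390),interpolation=cv2.INTER_CUBIC)
o=np.hstack([f(a,190,165),f(b,360,170)]);o=cv2.resize(o,(780,390))
cv2.imwrite("pics/c1.png",o)
E
python3 - <<'E'
from h import *
np.set_printoptions(precision=4,suppress=True)
for n,b in(("scene",(195,175,275,255)),("top",(368,180,445,265))):
    f=np.load(n+"0.npz");p,d=f["p"],f["d"]
    H=hsv(p);k=np.zeros(d.shape,bool);x0,y0,x1,y1=b;k[y0:y1,x0:x1]=1
    m=k&((H[...,0]<7)|(H[...,0]>172))&(H[...,1]>110)
    m=cv2.morphologyEx(m.astype(np.uint8),cv2.MORPH_CLOSE,np.ones((5,5)))
    C=[]
    for c in cv2.findContours(m,cv2.RETR_EXTERNAL,cv2.CHAIN_APPROX_NONE)[0]:
        if cv2.contourArea(c)<15: continue
        mm=np.zeros_like(m);cv2.drawContours(mm,[c],-1,1,-1)
        P=cloud(n,mm>0,d);Q=P[P[:,2]>.031]
        r=cv2.minAreaRect((onz(n,c.reshape(-1,2),.038)[:,:2]*1000).astype(np.float32))
        print(n,cv2.boundingRect(c),"rect38",np.array(r[0])/1000,r[1],r[2],"top pts",len(Q),(Q.min(0)+Q.max(0))/2,Q[:,2].max())
    # wood board rect
    w=k&(H[...,0]>8)&(H[...,0]<32)&(H[...,2]>130); w|=m>0
    w=cv2.morphologyEx(w.astype(np.uint8),cv2.MORPH_CLOSE,np.ones((9,9)));c=max(cv2.findContours(w,0,1)[0],key=cv2.contourArea)
    print(n,"board",cv2.minAreaRect((onz(n,c.reshape(-1,2),.016)[:,:2]*1000).astype(np.float32)))
E
```

```text
scene (214, 222, 56, 31) rect38 [ 0.6279 -0.242 ] (58.92000961303711, 152.6524658203125) 6.839317798614502 top pts 102 [ 0.6129 -0.2426  0.0363] 0.04144749980570328
scene (203, 193, 11, 13) rect38 [ 0.4678 -0.3192] (41.97438049316406, 24.766895294189453) 8.672852516174316 top pts 44 [ 0.4604 -0.3198  0.0354] 0.03965142928546195
scene (242, 183, 11, 12) rect38 [ 0.4534 -0.2007] (41.99915313720703, 28.382808685302734) 5.268352508544922 top pts 49 [ 0.4456 -0.202   0.0366] 0.042118638875412895
scene board ((530.3219604492188, -251.7920379638672), (223.1768035888672, 160.01043701171875), 6.5303802490234375)
top (418, 187, 10, 10) rect38 [ 0.6206 -0.3018] (24.356786727905273, 27.621532440185547) 7.82260274887085 top pts 33 [ 0.6204 -0.3017  0.0363] 0.04120812896201187
top board ((533.8103637695312, -251.90240478515625), (204.7476043701172, 160.99281311035156), 6.898027420043945)
```

View pics/c1.png

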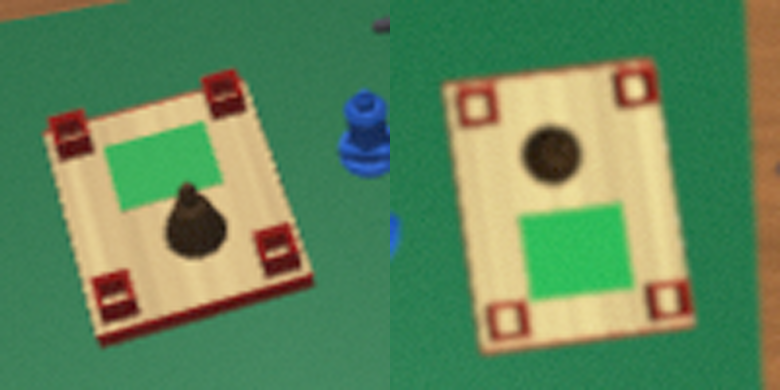

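In the crop, the four cups, the pad and the bell are all clear in both views. The base is at about (0.533, -0.252) with yaw 6.85°, the pad at (0.497, -0.256) and the figure at about (0.539, 0.0125). I'll turn the tool to yaw 6.85° and move above the figure.

```bash
python3 -m jog '[[[60,0,0,0,0,0,0.77],[60,0,0,0,0,0,0.77],[60,0,0,0,0,0,0.77],[60,0,0,0,0,0,0.77],[60,0,0,0,0,0,0.76]]]'; python3 -m jog '[[[60,0.59,-0.78,0,0,0,0],[60,0.59,-0.78,0,0,0,0],[60,0.59,-0.78,0,0,0,0],[60,0.59,-0.78,0,0,0,0],[60,0.59,-0.78,0,0,0,0],[60,0.59,-0.78,0,0,0,0],[60,0.59,-0.78,0,0,0,0],[60,0.59,-0.78,0,0,0,0],[60,0.59,-0.78,0,0,0,0],[60,0.59,-0.78,0,0,0,0]]]'; python3 -m jog '[[[60,0.59,-0.78,0,0,0,0],[60,0.59,-0.78,0,0,0,0],[60,0.59,-0.78,0,0,0,0],[60,0.59,-0.78,0,0,0,0],[60,0.59,-0.78,0,0,0,0],[60,0.59,-0.78,0,0,0,0],[60,0.59,-0.78,0,0,0,0],[60,0.59,-0.78,0,0,0,0],[60,0.59,-0.78,0,0,0,0],[60,0.59,-0.78,0,0,0,0]]]'; python3 -m jog '[[[60,0,0,0,0,0,0],[60,0,0,0,0,0,0]]]'
python3 - <<'E'
from h import *
np.set_printoptions(precision=4,suppress=True)
for n,b in(("scene",(375,110,425,140)),("top",(185,250,250,270))):
    f=np.load(n+"0.npz");p,d=f["p"],f["d"]
    y=mask(p,(20,170,100),(32,255,255),b);P=cloud(n,y,d);P=P[(P[:,2]>.15)&(P[:,0]>.40)&(P[:,0]<.46)]
    c=P.mean(0);s=np.linalg.svd(P-c)[2];a=s[0]*np.sign(s[0][1]);t=(P-c)@a
    print(n,len(P),c,a,"yaw",np.degrees(np.arctan2(-a[0],a[1])),t.min(),t.max(),c+a*(t.min()+t.max())/2)
    N=np.array([-.449,-.023,.893]);N-=a*(N@a);N/=np.linalg.norm(N);X=np.cross(a,N);u=(P-c)@N;x=(P-c)@X
    print(" N",np.percentile(u,[2,50,98]),"X",np.percentile(x,[2,50,98]),N,X)
E
```

```text
time: 0.52
position: [0.2416, -0.4939, 0.2051]
orientation: [-3.141, 0.0, 0.116]
wrist_force: [-0.3, 0.8, 0.9]
opening: 0.064
grip_force: 0.0
time: 1.35
position: [0.3898, -0.2392, 0.2053]
orientation: [-3.141, 0.0, 0.12]
wrist_force: [-0.8, 0.3, -0.5]
opening: 0.0604
grip_force: 0.0
time: 2.18
position: [0.5376, 0.0143, 0.2052]
orientation: [-3.142, 0.001, 0.12]
wrist_force: [1.0, -0.8, 0.3]
opening: 0.0603
grip_force: 0.0
time: 2.35
position: [0.5372, 0.0138, 0.2048]
orientation: [-3.141, 0.001, 0.122]
wrist_force: [-0.5, 0.1, 0.1]
opening: 0.0598
grip_force: 0.0
scene 231 [0.4286 0.2706 0.1706] [-0.0398  0.9992  0.0032] yaw 2.281873696879757 -0.04631923059232125 0.047257565990024 [0.4285 0.271  0.1706]
 N [-0.0113 -0.0002  0.0099] X [-0.0097  0.0003  0.0067] [-0.4492 -0.0207  0.8932] [0.8926 0.0341 0.4497]
top 222 [0.4265 0.2688 0.176 ] [-0.0487  0.9988 -0.0044] yaw 2.790244414115227 -0.04572300000428187 0.04697790023631037 [0.4265 0.2694 0.176 ]
 N [-0.0111  0.0018  0.0063] X [-0.0065  0.0011  0.0044] [-0.4493 -0.018   0.8932] [0.892  0.0454 0.4497]
```

```bash
python3 -m jog '[[[60,0.05,0,0.8,0,0,0],[60,0,0,0.8,0,0,0],[60,0,0,0.8,0,0,0],[60,0,0,0.8,0,0,0],[60,0,0,0.8,0,0,0],[60,0,0,0.8,0,0,0],[60,0,0,0.6,0,0,0],[60,0,0,0.3,0,0,0],[60,0,0,0.22,0,0,0],[60,0,0,0,0,0,0]]]'; python3 -m jog '[[[24,0,0,0,0,0,0],[24,0,0,0,0,0,0],[24,0,0,0,0,0,0],[24,0,0,0,0,0,0],[24,0,0,0,0,0,0],[24,0,0,0,0,0,0],[24,0,0,0,0,0,0],[24,0,0,0,0,0,0]]]'
```

```text
time: 3.18
position: [0.5383, 0.0125, 0.0273]
orientation: [-3.141, 0.001, 0.119]
wrist_force: [-0.9, 0.1, 0.2]
opening: 0.06
grip_force: 0.0
time: 3.85
position: [0.539, 0.0128, 0.0283]
orientation: [3.141, -0.001, 0.12]
wrist_force: [-0.5, -4.3, 4.5]
opening: 0.0298
grip_force: 30.0
```

```bash
python3 -m jog '[[[24,0,0,-0.3,0,0,0],[24,0,0,-0.6,0,0,0],[24,0,0,-0.7,0,0,0],[24,0,0,-0.7,0,0,0],[24,0,0,-0.7,0,0,0],[24,0,0,-0.7,0,0,0],[24,0,0,-0.6,0,0,0]]]'; python3 -m jog '[[[24,-0.1,0.4,0,0,0,0],[24,-0.2,0.7,0,0,0,0],[24,-0.2,0.7,0,0,0,0],[24,-0.2,0.7,0,0,0,0],[24,-0.2,0.7,0,0,0,0],[24,-0.2,0.7,0,0,0,0],[24,-0.2,0.7,0,0,0,0],[24,-0.2,0.7,0,0,0,0],[24,-0.2,0.7,0,0,0,0],[24,-0.2,0.7,0,0,0,0]]]';python3 -m jog '[[[24,-0.2,0.7,0,0,0,0],[24,-0.2,0.7,0,0,0,0],[24,-0.15,0.64,0,0,0,0],[24,0,0.3,0,0,0,0],[24,0,0,0,0,0,0],[24,0,0,0,0,0,0]]]'
python3 - <<'E'
from h import *
from station import camera
np.set_printoptions(precision=4,suppress=True)
for n in("scene","top"):
    p,d=camera(n);cv2.imwrite(f"pics/{n}1.png",p[:,:,::-1]);np.savez(n+"1.npz",p=p,d=d)
p=cv2.imread("pics/scene1.png");cv2.imwrite("pics/c2.png",cv2.resize(p[120:270,180:380],(800,600)))
E
```

```text
time: 4.43
position: [0.5383, 0.0134, 0.1584]
orientation: [-3.141, 0.0, 0.12]
wrist_force: [-0.3, -0.3, -4.0]
opening: 0.0297
grip_force: 30.0
time: 5.27
position: [0.5049, -0.1945, 0.1558]
orientation: [-3.14, 0.002, 0.12]
wrist_force: [0.6, -0.4, -3.5]
opening: 0.0297
grip_force: 30.0
time: 5.77
position: [0.4978, -0.2646, 0.1561]
orientation: [-3.14, 0.001, 0.119]
wrist_force: [0.5, 0.4, -3.0]
opening: 0.0297
grip_force: 30.0
```

View pics/c2.png

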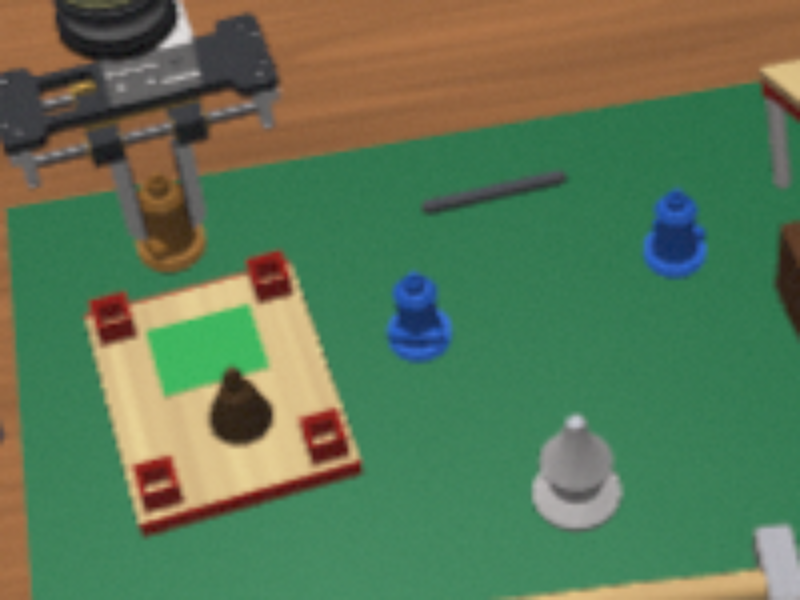

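The figure hangs upright in the grip above the back of the pad. In the full image the foot is near (222,183) and the pad centre near (231,207). I overshot y by 8 mm, so I'll correct that and lower.

```bash
python3 -m jog '[[[24,0.02,-0.28,0,0,0,0],[24,0,0,0.5,0,0,0],[24,0,0,0.7,0,0,0],[24,0,0,0.7,0,0,0],[24,0,0,0.7,0,0,0],[24,0,0,0.5,0,0,0],[24,0,0,0.3,0,0,0],[24,0,0,0,0,0,0]]]'; python3 -m jog '[[[24,0,0,0.1,0,0,0],[24,0,0,0.1,0,0,0],[24,0,0,0.05,0,0,0],[24,0,0,0,0,0,0]]]'
```

```text
time: 6.53
position: [0.4971, -0.2552, 0.0533]
orientation: [-3.14, 0.002, 0.121]
wrist_force: [-0.3, 0.4, -2.9]
opening: 0.0298
grip_force: 30.0
time: 6.87
position: [0.4978, -0.2566, 0.0476]
orientation: [3.141, -0.0, 0.12]
wrist_force: [-0.9, 0.1, -3.0]
opening: 0.0299
grip_force: 30.0
```

```bash
python3 -m jog '[[[24,0,0,0.03,0,0,0],[24,0,0,0.03,0,0,0],[24,0,0,0.03,0,0,0],[24,0,0,0,0,0,0]]]';python3 -m jog '[[[24,0,0,0.03,0,0,0],[24,0,0,0,0,0,0]]]'
```

```text
time: 7.2
position: [0.4976, -0.2566, 0.0446]
orientation: [-3.142, 0.0, 0.12]
wrist_force: [0.3, 0.4, -3.5]
opening: 0.03
grip_force: 30.0
time: 7.37
position: [0.4979, -0.2568, 0.0442]
orientation: [3.141, -0.0, 0.12]
wrist_force: [-2.8, -0.6, 2.9]
opening: 0.0299
grip_force: 30.0
```

```bash
python3 -m jog '[[[60,0,0,0,0,0,0],[60,0,0,0,0,0,0],[60,0,0,0,0,0,0],[60,0,0,0,0,0,0],[60,0,0,-0.3,0,0,0],[60,0,0,-0.8,0,0,0],[60,0,0,-0.9,0,0,0],[60,0,0,-0.9,0,0,0],[60,0,0,-0.9,0,0,0],[60,0,0,-0.9,0,0,0]]]'; python3 -m jog '[[[60,0,0,-0.9,0,0,0],[60,-0.8,0,0,0,0,0],[60,-0.8,0,0,0,0,0],[60,-0.8,0,0,0,0,0]]]'
python3 - <<'E'
from h import *
from station import camera,ctrl
np.set_printoptions(precision=4,suppress=True)
print(ctrl.get_obs()["q"])
B={"scene":(205,180,262,228),"top":(385,205,430,250)}
for n in B:
    p,d=camera(n);cv2.imwrite(f"pics/{n}2.png",p[:,:,::-1]);np.savez(n+"2.npz",p=p,d=d)
    g=mask(p,(5,90,40),(22,255,255),B[n]); print(blobs(g)); P=cloud(n,g,d); P=P[P[:,2]>.056]; print(n,P[:,2].max(),P.mean(0),len(P))
a=cv2.imread("pics/scene2.png");b=cv2.imread("pics/top2.png")
f=lambda i,x,y:cv2.resize(i[y:y+100,x:x+100],(390,390),interpolation=cv2.INTER_CUBIC)
cv2.imwrite("pics/c3.png",np.hstack([f(a,190,165),f(b,360,170)]))
E
```

```text
time: 8.2
position: [0.4975, -0.2565, 0.1869]
orientation: [3.141, -0.0, 0.12]
wrist_force: [0.3, 0.5, 0.5]
opening: 0.0601
grip_force: 0.0
time: 8.53
position: [0.4253, -0.2651, 0.2126]
orientation: [3.141, -0.001, 0.12]
wrist_force: [0.5, -0.1, -0.8]
opening: 0.0603
grip_force: 0.0
[-0.6304  0.1843  1.6474 -0.      1.3088  0.8201]
[(array([233.97, 210.07]), array([ 205,  183,   57,   45, 1473], dtype=int32)), (array([247.25, 189.  ]), array([245, 188,   6,   3,  12], dtype=int32))]
scene 0.09447863552936853 [ 0.5184 -0.2528  0.0707] 135
[(array([401.33, 210.71]), array([392, 205,  20,  14, 219], dtype=int32)), (array([416.26, 211.88]), array([413, 205,   8,  16,  58], dtype=int32)), (array([423.89, 239.66]), array([411, 220,  19,  30, 121], dtype=int32)), (array([408.27, 234.37]), array([401, 228,  16,  14, 181], dtype=int32)), (array([389.91, 247.41]), array([385, 245,  12,   5,  46], dtype=int32)), (array([406.86, 248.86]), array([404, 248,   6,   2,   7], dtype=int32))]
top 0.34718976189399176 [ 0.5147 -0.2484  0.0778] 143
```

View pics/c3.png

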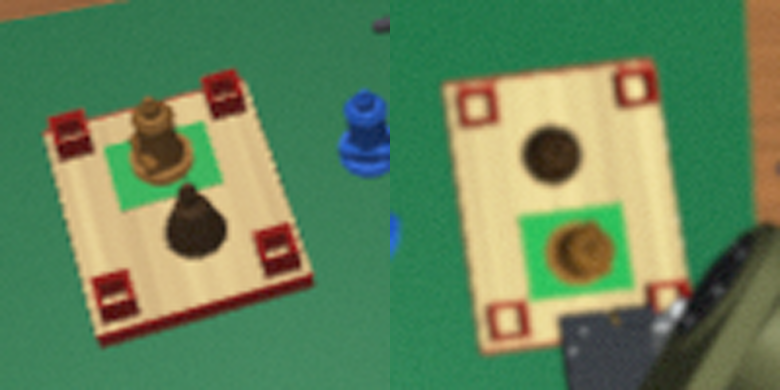

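The bronze foot centre is at about (578,252) in the crop and the pad centre at (576,251). The figure stands upright and centred, and the bell hasn't moved. Next is the tier.

```bash
python3 -m jog '[[[40,0,0,0,0,0,-0.95],[40,0,0,0,0,0,-0.95],[40,0,0,0,0,0,-0.95],[40,0,0,0,0,0,-0.95],[40,0,0,0,0,0,-0.95],[40,0,0,0,0,0,-0.95],[40,0,0,0,0,0,-0.95],[40,0,0,0,0,0,-0.95],[40,0,0,0,0,0,-0.95]]]';python3 -m jog '[[[40,0,0,0,0,0,-0.95],[40,0,0,0,0,0,-0.95],[40,0,0,0,0,0,-0.95],[40,0,0,0,0,0,-0.95],[40,0,0,0,0,0,-0.95],[40,0,0,0,0,0,-0.95],[40,0,0,0,0,0,-0.95],[40,0,0,0,0,0,-0.95],[40,0,0,0,0,0,-0.95]]]'
python3 -m jog '[[[40,0.89,-0.02,-0.06,0,0,0],[40,0.89,-0.02,-0.06,0,0,0],[40,0.89,-0.02,-0.06,0,0,0],[40,0.89,-0.02,-0.06,0,0,0],[40,0.89,-0.02,-0.06,0,0,0],[40,0.89,-0.02,-0.06,0,0,0],[40,0.89,-0.02,-0.06,0,0,0],[40,0.89,-0.02,-0.06,0,0,0],[40,0.89,-0.02,-0.06,0,0,0],[40,0.89,-0.02,-0.06,0,0,0]]]'
python3 -m jog '[[[40,0.89,-0.02,-0.06,0,0,0],[40,0.89,-0.02,-0.06,0,0,0],[40,0.89,-0.02,-0.06,0,0,0],[40,0.89,-0.02,-0.06,0,0,0],[40,0.89,-0.02,-0.06,0,0,0],[40,0.89,-0.02,-0.06,0,0,0],[40,0.89,-0.02,-0.06,0,0,0],[40,0.89,-0.02,-0.06,0,0,0],[40,0.89,-0.02,-0.06,0,0,0],[40,0.89,-0.02,-0.06,0,0,0]]]'
python3 -m jog '[[[40,0,0,0,-0.9,0,0],[40,0,0,0,-0.9,0,0],[40,0,0,0,-0.9,0,0],[40,0,0,0,-0.9,0,0],[40,0,0,0,-0.9,0,0],[40,0,0,0,-0.84,0,0],[40,0,0,0,0,0,0],[40,0,0,0,0,0,0]]]'
cat >> h.py <<'E'
from scipy.spatial.transform import Rotation as R
def togo(pos,zax,yax):
    from station import ctrl
    o=ctrl.get_obs();C=R.from_euler("xyz",o["orientation"]).as_matrix()
    z=np.array(zax)/np.linalg.norm(zax);y=np.array(yax)-z*(z@yax);y/=np.linalg.norm(y);T=np.c_[np.cross(y,z),y,z]
    rv=np.degrees(R.from_matrix(C.T@T).as_rotvec())/5
    print("shift units",(C.T@(np.array(pos)-o["position"])/.03).round(3),"turn units",rv.round(3))
E
python3 -c "
from h import *
togo((.4363,.2706,.153),(.449,.02,-.893),(.892,.04,.45))"
```

```text
time: 9.38
position: [0.4267, -0.2651, 0.2123]
orientation: [3.141, -0.0, 0.87]
wrist_force: [-0.9, 0.1, 0.3]
opening: 0.0401
grip_force: 0.0
time: 10.13
position: [0.4266, -0.2651, 0.2123]
orientation: [3.141, 0.0, 1.616]
wrist_force: [-0.7, -0.2, 0.6]
opening: 0.04
grip_force: 0.0
time: 10.97
position: [0.4092, 0.0028, 0.2305]
orientation: [3.141, 0.0, 1.612]
wrist_force: [-0.6, 0.7, 0.7]
opening: 0.0399
grip_force: 0.0
time: 11.8
position: [0.392, 0.2697, 0.2485]
orientation: [3.141, -0.0, 1.612]
wrist_force: [0.6, -0.5, 1.0]
opening: 0.0398
grip_force: 0.0
time: 12.47
position: [0.3918, 0.2683, 0.2483]
orientation: [2.677, -0.0, 1.613]
wrist_force: [1.1, -0.6, 1.0]
opening: 0.0399
grip_force: 0.0
shift units [ 0.011 -0.096  3.506] turn units [-0.017  0.007 -0.029]
```

```bash
python3 -m jog '[[[40,0.01,-0.1,0.4,0,0,0],[40,0,0,0.6,0,0,0],[40,0,0,0.6,0,0,0],[40,0,0,0.6,0,0,0],[40,0,0,0.5,0,0,0],[40,0,0,0.4,0,0,0],[40,0,0,0.25,0,0,0],[40,0,0,0.15,0,0,0],[40,0,0,0,0,0,0]]]'
python3 - <<'E'
from h import *
from station import camera
p,d=camera("scene");cv2.imwrite("pics/scene3.png",p[:,:,::-1])
cv2.imwrite("pics/c4.png",cv2.resize(p[80:215,340:460,::-1],(533,600),interpolation=cv2.INTER_CUBIC))
E
```

```text
time: 13.22
position: [0.4371, 0.2698, 0.1521]
orientation: [2.677, 0.001, 1.611]
wrist_force: [0.5, -0.7, 0.5]
opening: 0.04
grip_force: 0.0
```

View pics/c4.png

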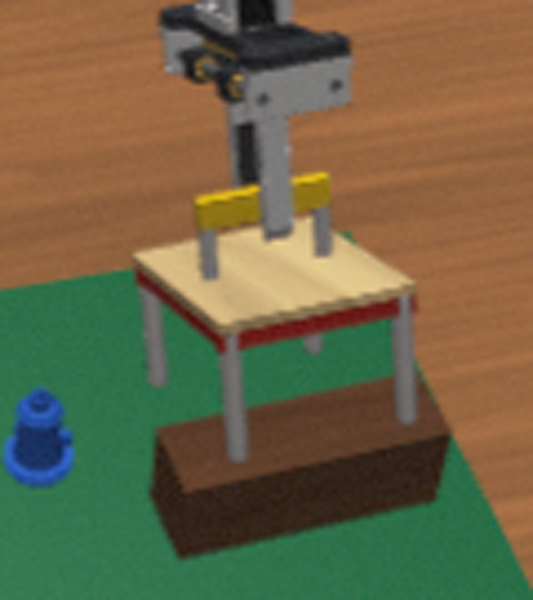

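The near finger sits in front of the yellow bar at about (275,210) in the crop, midway between the uprights. I'll close and lift.

```bash
python3 -m jog '[[[6,0,0,0,0,0,0],[6,0,0,0,0,0,0],[6,0,0,0,0,0,0],[6,0,0,0,0,0,0],[6,0,0,0,0,0,0],[6,0,0,0,0,0,0],[6,0,0,0,0,0,0],[6,0,0,0,0,0,0]]]'; python3 -m jog '[[[6,0,0.09,-0.18,0,0,0],[6,0,0.09,-0.18,0,0,0],[6,0,0.13,-0.27,0,0,0],[6,0,0.18,-0.36,0,0,0],[6,0,0.22,-0.45,0,0,0],[6,0,0.22,-0.45,0,0,0],[6,0,0.22,-0.45,0,0,0],[6,0,0.22,-0.45,0,0,0],[6,0,0,0,0,0,0],[6,0,0,0,0,0,0]]]'
```

```text
time: 13.93
position: [0.4365, 0.2699, 0.1524]
orientation: [2.676, 0.0, 1.612]
wrist_force: [-1.4, -0.2, -2.8]
opening: 0.0119
grip_force: 30.0
time: 14.77
position: [0.4358, 0.27, 0.2465]
orientation: [2.675, -0.001, 1.612]
wrist_force: [0.9, -0.4, -6.0]
opening: 0.0119
grip_force: 30.0
```

```bash
python3 -m jog '[[[6,0,0.2,-0.4,0,0,0],[6,0,0.3,-0.6,0,0,0],[6,0,0.3,-0.6,0,0,0],[6,0,0.2,-0.4,0,0,0]]]'; python3 -m jog '[[[6,0,0,0,0.5,0,0],[6,0,0,0,0.7,0,0],[6,0,0,0,0.7,0,0],[6,0,0,0,0.7,0,0],[6,0,0,0,0.7,0,0],[6,0,0,0,0.7,0,0],[6,0,0,0,0.7,0,0],[6,0,0,0,0.64,0,0],[6,0,0,0,0,0,-0.45],[6,0,0,0,0,0,-0.45]]]'; python3 -m jog '[[[6,-0.4,0.02,0,0,0,0],[6,-0.7,0.05,0,0,0,0],[6,-0.7,0.05,0,0,0,0],[6,-0.7,0.05,0,0,0,0],[6,-0.7,0.05,0,0,0,0],[6,-0.7,0.05,0,0,0,0],[6,-0.7,0.05,0,0,0,0],[6,-0.7,0.05,0,0,0,0],[6,-0.7,0.05,0,0,0,0],[6,-0.7,0.05,0,0,0,0]]]'; python3 -m jog '[[[6,-0.7,0.05,0,0,0,0],[6,-0.7,0.05,0,0,0,0],[6,-0.7,0.05,0,0,0,0],[6,-0.7,0.05,0,0,0,0],[6,-0.7,0.05,0,0,0,0],[6,-0.7,0.05,0,0,0,0],[6,-0.7,0.05,0,0,0,0],[6,-0.7,0.05,0,0,0,0],[6,-0.4,0.02,0,0,0,0],[6,0,0,0,0,0,0]]]';python3 -c "
from h import *
togo((.533,-.252,.3),(0,0,-1),(.9929,.1193,0))"
```

```text
time: 15.1
position: [0.4356, 0.2699, 0.3136]
orientation: [2.676, 0.0, 1.612]
wrist_force: [-0.3, -0.4, -6.1]
opening: 0.0119
grip_force: 30.0
time: 15.93
position: [0.4361, 0.2697, 0.3113]
orientation: [-3.139, 0.001, 1.691]
wrist_force: [-0.3, 0.2, -5.8]
opening: 0.0118
grip_force: 30.0
time: 16.77
position: [0.4735, 0.0704, 0.3122]
orientation: [-3.141, 0.0, 1.689]
wrist_force: [0.8, 0.7, -5.1]
opening: 0.0118
grip_force: 30.0
time: 17.6
position: [0.5075, -0.1073, 0.312]
orientation: [-3.14, 0.0, 1.688]
wrist_force: [-0.5, 0.0, -4.8]
opening: 0.0119
grip_force: 30.0
shift units [-4.889  0.284  0.401] turn units [-0.014  0.002 -0.033]
```

```bash
python3 -m jog '[[[6,-0.7,0.04,0,0,0,0],[6,-0.8,0.05,0,0,0,0],[6,-0.8,0.05,0,0,0,0],[6,-0.8,0.05,0,0,0,0],[6,-0.8,0.05,0,0,0,0],[6,-0.6,0.04,0,0,0,0],[6,-0.39,0,0,0,0,0],[6,0,0,0,0,0,0]]]';python3 -m jog '[[[6,0,0,0.4,0,0,0],[6,0,0,0.6,0,0,0],[6,0,0,0.6,0,0,0],[6,0,0,0.4,0,0,0],[6,0,0,0.07,0,0,0],[6,0,0,0,0,0,0],[6,0,0,0,0,0,0]]]'
python3 - <<'E'
from h import *
from station import camera
np.set_printoptions(precision=4,suppress=True)
o=[]
for n in("scene","top"):
    p,d=camera(n);np.savez(n+"4.npz",p=p,d=d)
    b=(180,90,290,270) if n=="scene" else (350,150,470,290)
    w=mask(p,(10,40,140),(25,160,255),b);P=cloud(n,w,d);P=P[(P[:,2]>.19)&(P[:,2]<.26)]
    for _ in range(4):
        c=P.mean(0);nn=np.linalg.svd(P-c)[2][2]; P=P[abs((P-c)@nn)<.006]
    print(n,len(P),c,nn*np.sign(nn[2]),cv2.minAreaRect((P[:,:2]*1000).astype(np.float32)))
    x,y=(185,120) if n=="scene" else (345,150)
    o.append(cv2.resize(p[y:y+130,x:x+130,::-1],(400,400),interpolation=cv2.INTER_CUBIC))
cv2.imwrite("pics/c5.png",np.hstack(o))
togo((.533,-.252,.142),(0,0,-1),(.9929,.1193,0))
E
```

```text
time: 18.27
position: [0.5334, -0.2511, 0.3121]
orientation: [-3.141, -0.0, 1.689]
wrist_force: [-0.7, 0.3, -5.5]
opening: 0.0115
grip_force: 30.0
time: 18.85
position: [0.5338, -0.2493, 0.2518]
orientation: [3.141, 0.001, 1.691]
wrist_force: [1.0, 0.4, -5.5]
opening: 0.0121
grip_force: 30.0
scene 1872 [ 0.5546 -0.2451  0.2231] [-0.0001 -0.018   0.9998] ((534.6612548828125, -245.40562438964844), (180.09947204589844, 133.9644775390625), 6.846965789794922)
top 1454 [ 0.5541 -0.2072  0.2252] [ 0.0009 -0.0171  0.9999] ((533.071533203125, -224.72564697265625), (173.22093200683594, 93.74724578857422), 6.573648929595947)
shift units [-0.07  -0.042  3.668] turn units [0.017 0.012 0.004]
```

View pics/c5.png

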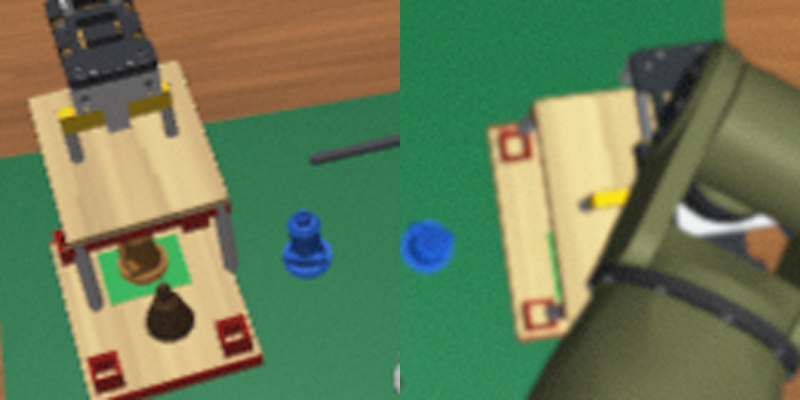

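In the left crop the level deck hangs over both castings. It is about 6 mm too far to +y and rolled 1°. I'll correct both, then lower until the feet are just above the cups.

```bash
python3 -m jog '[[[6,-0.2,-0.07,0,0,-0.2,0],[6,0,0,0,0,0,0],[6,0,0,0.3,0,0,0],[6,0,0,0.4,0,0,0],[6,0,0,0.5,0,0,0],[6,0,0,0.5,0,0,0],[6,0,0,0.4,0,0,0],[6,0,0,0.2,0,0,0],[6,0,0,0,0,0,0],[6,0,0,0,0,0,0]]]'
python3 - <<'E'
from h import *
from station import camera
np.set_printoptions(precision=4,suppress=True)
o=[]
for n in("scene","top"):
    p,d=camera(n);np.savez(n+"5.npz",p=p,d=d)
    b=(180,90,290,270) if n=="scene" else (350,150,470,290)
    w=mask(p,(10,40,140),(25,160,255),b);P=cloud(n,w,d);P=P[(P[:,2]>.13)&(P[:,2]<.18)]
    for _ in range(4):
        c=P.mean(0);nn=np.linalg.svd(P-c)[2][2]; P=P[abs((P-c)@nn)<.006]
    print(n,len(P),c,nn*np.sign(nn[2]),cv2.minAreaRect((P[:,:2]*1000).astype(np.float32)))
    x,y=(185,140) if n=="scene" else (345,150)
    o.append(cv2.resize(p[y:y+130,x:x+130,::-1],(400,400),interpolation=cv2.INTER_CUBIC))
cv2.imwrite("pics/c6.png",np.hstack(o))
E
```

```text
time: 19.78
position: [0.5324, -0.2573, 0.1821]
orientation: [3.141, 0.018, 1.69]
wrist_force: [0.1, -1.0, -5.9]
opening: 0.0119
grip_force: 30.0
scene 1762 [ 0.5532 -0.2539  0.1532] [-0.      0.0024  1.    ] ((531.2174072265625, -254.23455810546875), (178.97982788085938, 133.64166259765625), 6.862512111663818)
top 1157 [ 0.5553 -0.2131  0.155 ] [-0.0022  0.0028  1.    ] ((532.557861328125, -229.21221923828125), (171.4217071533203, 86.34539031982422), 6.249821662902832)
```

View pics/c6.png

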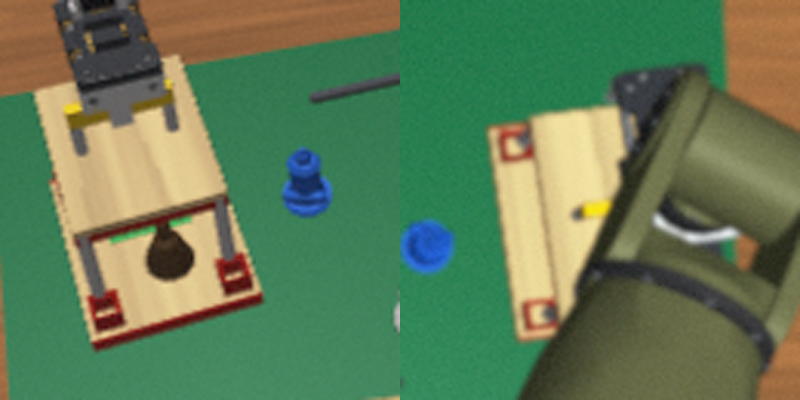

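Both visible posts line up with their cups, at (105,290) and (235,260) in the left crop. A 2 mm correction in y is left. I'll lower it while watching the force.

```bash
python3 -m jog '[[[6,0.06,0,0,0,0,0],[6,0,0,0.15,0,0,0],[6,0,0,0.15,0,0,0],[6,0,0,0.15,0,0,0],[6,0,0,0.1,0,0,0],[6,0,0,0.1,0,0,0],[6,0,0,0,0,0,0]]]';python3 -m jog '[[[6,0,0,0.1,0,0,0],[6,0,0,0.1,0,0,0],[6,0,0,0.1,0,0,0],[6,0,0,0,0,0,0]]]'
```

```text
time: 20.47
position: [0.5318, -0.2556, 0.1614]
orientation: [-3.141, 0.017, 1.69]
wrist_force: [-0.3, -0.2, -5.9]
opening: 0.0113
grip_force: 30.0
time: 20.8
position: [0.5319, -0.2558, 0.1525]
orientation: [-3.141, 0.017, 1.691]
wrist_force: [0.5, -0.1, -6.1]
opening: 0.0116
grip_force: 30.0
```

Feet are about 8 mm inside the cups, with no contact yet.

```bash
python3 -m jog '[[[6,0,0,0.08,0,0,0],[6,0,0,0.08,0,0,0],[6,0,0,0.05,0,0,0],[6,0,0,0,0,0,0]]]';python3 -m jog '[[[6,0,0,0.04,0,0,0],[6,0,0,0.04,0,0,0],[6,0,0,0,0,0,0]]]'
```

```text
time: 21.13
position: [0.532, -0.2559, 0.1465]
orientation: [-3.141, 0.017, 1.69]
wrist_force: [0.3, 0.6, -6.0]
opening: 0.0118
grip_force: 30.0
time: 21.38
position: [0.5321, -0.256, 0.1444]
orientation: [-3.141, 0.017, 1.691]
wrist_force: [-0.2, 0.6, -5.4]
opening: 0.0119
grip_force: 30.0
```

```bash
python3 -m jog '[[[6,0,0,0.04,0,0,0],[6,0,0,0.04,0,0,0],[6,0,0,0,0,0,0]]]';python3 -m jog '[[[6,0,0,0.03,0,0,0],[6,0,0,0.03,0,0,0],[6,0,0,0,0,0,0]]]'
```

```text
time: 21.63
position: [0.5322, -0.2562, 0.1436]
orientation: [3.141, 0.018, 1.69]
wrist_force: [-5.4, 2.8, 7.3]
opening: 0.0119
grip_force: 30.0
time: 21.88
position: [0.5324, -0.2564, 0.1436]
orientation: [3.14, 0.019, 1.69]
wrist_force: [-12.4, 5.8, 21.0]
opening: 0.0116
grip_force: 30.0
```

Contact is at the expected home height. I'll ease off the press, release, back away along the tool, and check.

```bash
python3 -m jog '[[[6,0,0,-0.08,0,0,0],[6,0,0,0,0,0,0],[30,0,0,0,0,0,0],[30,0,0,0,0,0,0],[30,0,0,0,0,0,0],[30,0,0,0,0,0,0],[30,0,0,0,0,0,0],[30,0,0,0,0,0,0]]]';python3 -m jog '[[[30,0,0,-0.3,0,0,0],[30,0,0,-0.5,0,0,0],[30,0,0,-0.8,0,0,0],[30,0,0,-0.9,0,0,0],[30,0,0,-0.9,0,0,0],[30,0,0.0,-0.9,0,0,0],[30,0,-0.8,-0.3,0,0,0],[30,0,-0.9,0,0,0,0],[30,0,-0.9,0,0,0,0],[30,0,-0.9,0,0,0,0]]]';python3 -m jog '[[[30,0.9,-0.9,0,0,0,0],[30,0.9,-0.5,0,0,0,0],[30,0.9,0,0,0,0,0],[30,0.9,0,0,0,0,0],[30,0.9,0,0,0,0,0],[30,0.9,0,0,0,0,0],[30,0.9,0,0,0,0,0],[30,0.9,0,0,0,0,0],[30,0,0,0,0,0,0]]]'
python3 - <<'E'
from h import *
from station import camera
np.set_printoptions(precision=4,suppress=True)
o=[]
for n in("scene","top"):
    p,d=camera(n);np.savez(n+"6.npz",p=p,d=d)
    b=(180,90,290,270) if n=="scene" else (350,150,470,290)
    w=mask(p,(10,40,140),(25,160,255),b);P=cloud(n,w,d);P=P[(P[:,2]>.1)&(P[:,2]<.135)]
    for _ in range(4):
        c=P.mean(0);nn=np.linalg.svd(P-c)[2][2]; P=P[abs((P-c)@nn)<.006]
    print(n,len(P),c,nn*np.sign(nn[2]),cv2.minAreaRect((P[:,:2]*1000).astype(np.float32)))
    x,y=(185,140) if n=="scene" else (345,150)
    o.append(cv2.resize(p[y:y+130,x:x+130,::-1],(400,400),interpolation=cv2.INTER_CUBIC))
cv2.imwrite("pics/c7.png",np.hstack(o))
E
```

```text
time: 22.55
position: [0.5321, -0.2561, 0.1427]
orientation: [-3.142, 0.017, 1.691]
wrist_force: [0.7, 0.6, 0.9]
opening: 0.03
grip_force: 0.0
time: 23.38
position: [0.4264, -0.2661, 0.2815]
orientation: [3.141, 0.018, 1.691]
wrist_force: [-0.2, -0.4, 0.6]
opening: 0.0302
grip_force: 0.0
time: 24.13
position: [0.3596, -0.0539, 0.2779]
orientation: [3.14, 0.017, 1.693]
wrist_force: [-0.1, -0.1, 0.2]
opening: 0.03
grip_force: 0.0
scene 1921 [ 0.5438 -0.253   0.1148] [-0.0018 -0.0009  1.    ] ((532.82958984375, -252.97421264648438), (180.7332305908203, 133.55006408691406), 6.847649097442627)
top 3043 [ 0.5328 -0.2517  0.1161] [-0.0005  0.001   1.    ] ((534.290771484375, -253.08517456054688), (176.2013397216797, 135.71424865722656), 6.815981388092041)
```

View pics/c7.png

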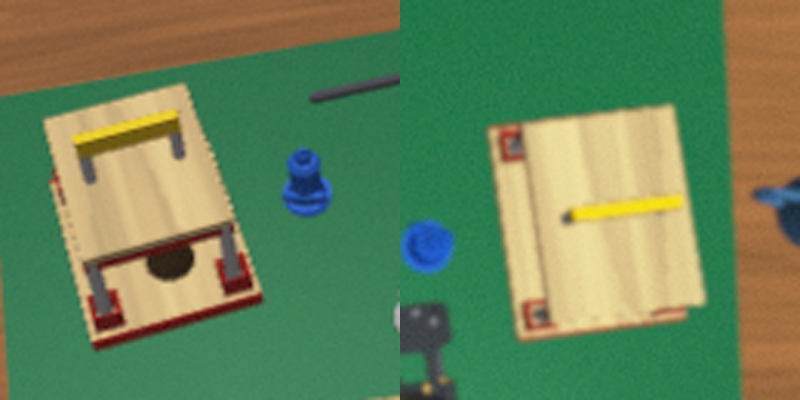

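The deck top reads 115–116 mm, where 116 mm is fully home. The deck is level within 0.1°, the visible posts sit down in their cups, and the robot is clear.

```bash
python3 -c "
from station import ticket
print(ticket.hand_in())"
```

```text
the job is handed in; nothing more can be done
None
```

The job is handed in at about 24 s: the figure stands upright in the middle of the pad beside the bell, the tier reads level and fully home in the base sockets, and the arm is clear.

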